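# Clamp the tilted beam window evenly, crosswise

### The job

Tighten the four loose wing screws that hold the glass window's ring on the tilted mount, clockwise and crisscross (after the first screw its diagonal opposite, then the other two), in two passes: first turn every wing to about half way (about 45 degrees), then go round crisscross again and turn each to its stop, so that the wings lie square to the spokes of the ring. Do not touch the glass, and leave the jar and the post beside the mount where they are.

Things in the scene. Friction and masses are not known exactly. Their poses are not given: they have to be found in the camera images.
- flange: White clamping ring, 160 mm across, on a black mount whose 180 mm square face leans back 30 degrees, facing the robot. Origin: centre of the ring's underside; z = face normal, x up the slope, y level, to the left. The white top is 10 mm up z; apart from the screws nothing stands above 14 mm. Four wing screws on a 60 mm radius, at 45, 135, 225 and 315 degrees from x.
- window: The glass window in the middle of the ring, 60 mm across; origin at the centre of its underside, z along the face normal. Not to be touched.
- near_left_wing (a point): Centre of the dark steel wing of the near left screw (near/far: low/high on the slope; left/right: +y/-y of the ring's frame). The wing is a bar 40 mm long (this frame's x), 12 mm thick (y), 24 mm tall (z, the screw's axis = face normal); this point is at its middle, 22 mm above the ring's white top. The frame turns with the screw, which does not rise or sink.
- screw_near_left (a joint): Turn of the near left screw, rad: near 0 it is loose and its wing points along the spoke to the ring's centre; it grows clockwise (seen facing the ring) to a hard stop at 1.57 = tight, the wing square to the spoke with its ends at two small pins. Stiff (0.06 N m): stays where it is left.
- far_left_wing (a point): Centre of the dark steel wing of the far left screw (near/far: low/high on the slope; left/right: +y/-y of the ring's frame). The wing is a bar 40 mm long (this frame's x), 12 mm thick (y), 24 mm tall (z, the screw's axis = face normal); this point is at its middle, 22 mm above the ring's white top. The frame turns with the screw, which does not rise or sink.
- screw_far_left (a joint): Turn of the far left screw, rad: near 0 it is loose and its wing points along the spoke to the ring's centre; it grows clockwise (seen facing the ring) to a hard stop at 1.57 = tight, the wing square to the spoke with its ends at two small pins. Stiff (0.06 N m): stays where it is left.
- far_right_wing (a point): Centre of the dark steel wing of the far right screw (near/far: low/high on the slope; left/right: +y/-y of the ring's frame). The wing is a bar 40 mm long (this frame's x), 12 mm thick (y), 24 mm tall (z, the screw's axis = face normal); this point is at its middle, 22 mm above the ring's white top. The frame turns with the screw, which does not rise or sink.
- screw_far_right (a joint): Turn of the far right screw, rad: near 0 it is loose and its wing points along the spoke to the ring's centre; it grows clockwise (seen facing the ring) to a hard stop at 1.57 = tight, the wing square to the spoke with its ends at two small pins. Stiff (0.06 N m): stays where it is left.
- near_right_wing (a point): Centre of the dark steel wing of the near right screw (near/far: low/high on the slope; left/right: +y/-y of the ring's frame). The wing is a bar 40 mm long (this frame's x), 12 mm thick (y), 24 mm tall (z, the screw's axis = face normal); this point is at its middle, 22 mm above the ring's white top. The frame turns with the screw, which does not rise or sink.
- screw_near_right (a joint): Turn of the near right screw, rad: near 0 it is loose and its wing points along the spoke to the ring's centre; it grows clockwise (seen facing the ring) to a hard stop at 1.57 = tight, the wing square to the spoke with its ends at two small pins. Stiff (0.06 N m): stays where it is left.
- jar: White jar with black cap, 56 mm across, 70 mm high, standing on the bench; origin: centre of its underside. A bystander.
- post: Small black cube on a steel post with a round black foot 48 mm across, 88 mm high, standing on the bench; origin: centre of its underside. A bystander.

How it is judged:
By the outcome, as a careful person would: the job done as asked, in the order asked, and still so for the second after the job is handed in, with the robot touching nothing.
It also fails if it takes over 72 s, if anything falls off the work surface, if the arm or the gripper's body presses on something with over 40 N, if the wrist force passes 120 N, or if a joint passes its speed limit or range.

### The arm

A 7-joint arm with a two-finger parallel gripper is mounted at the origin on the work surface. World frame = base frame: x ahead of the robot, y to its left, z up, the work surface at z = 0. Lengths are in m, angles in rad, forces in N, time in s.
With the tool pointing down it reaches from about 0.4 to 0.85 m from the base axis. Payload 4.5 kg.
Tool frame: the origin (TCP) lies at the very end of the fingers, on their centre line; the grasp point (between the pads) lies 19 mm behind it (tcp_to_grasp is the z of the grasp point in the tool frame, in m); z points along the fingers, y is the line along which they close (so a half turn about z gives the same grasp; the last joint's range is limited). The gripper opens to 88 mm and grips with 3 to 60 N. Pads are 18 mm wide; open, the fingers measure 123 mm over their backs; the gripper's body (75 mm by 187 mm) begins 45 mm behind the grasp point.
Start: joints at [-1.107, 0.689, -0.195, 1.565, 0.157, 0.902, -0.215], TCP at [0.26, 0.568, 0.239] pointing down, gripper open.
Joint ranges: [-3.01, 3.01], [-0.46, 2.08], [-1.47, 1.51], [0.13, 2.56], [-1, 4.14], [0.04, 2.09], [-2.66, 2.66]. Speed limits (rad/s): [2.57, 2.57, 3.14, 3.14, 3.14, 3.14, 3.14].

### API

Orientations are given as a unit quaternion [x, y, z, w].
In Python, from plant import * gives the robot as it stands. The module is installed in compiled form; this text tells all that it offers.
- The arm moves only by the shell command python3 -m jog 'ROWS' [OPENING] [FORCE]. ROWS is JSON, a list that holds one entry, the list of rows, each a list of 6 numbers: the shift along the tool's x, y, z in m, then the turn, a rotation vector about the tool's x, y, z in rad. In form: [[[dx, dy, dz, ax, ay, az], ...]]. A call has 1 to 12 rows; each row shifts and turns the commanded pose from where the row before left it, along the tool's axes as they then stand; what a row does not reach is not made up. A row lasts 1/8 s, in which the tool goes at most 62.5 mm and 10.7 degrees, less where a joint would pass 70% of its speed; a pose out of reach is approached as far as the arm can. A call with a gripper value outside its range is refused whole. OPENING is the finger opening in m, from 0 to 0.0881, set as the call begins (- or left out, the last holds). The fingers move at their own pace and stop on an object; FORCE is the grip in N (left out, the last holds). Time passes only in rows, so rows that do not move let the fingers close. It gives the time, the measured TCP pose, the force, the opening and the grip force at its end, in the units of the state.
- get_state(): the state, without advancing time (a new reading comes with each control period).
- snapshot(name): name is "side" or "top" or "wrist"; returns a dict with "frame" (420x560x3 uint8, red, green, blue), "mtx" (3x3 intrinsics, pixels), "D" ([k1, k2, p1, p2, k3] as OpenCV has them; the pictures are not rectified), "xyz" and "orientation" of the camera in the world; the wrist camera has in their place "mount" (4x4, takes a point from camera to tool coordinates, whose origin is the TCP and whose axes are the flange's). Camera axes: x right, y down, z forward; pixel columns grow to the right and rows downward; lengths in m; the calibration is good to about 2 mm. A picture is of the moment at which its call begins: read the wrist's pose just before it. There is no depth.
- finish_job(): hands the job in; it is judged then, once.
The state is a dict: "clock": time; "q": joint angles; "qd": joint speeds; "joint_torque": joint torques, N m; "tool_pos": TCP position; "eef_rot": TCP orientation; "contact_force": force on the tool from outside, world axes, zero at the start; "moment": the same for the moment, N m; "opening": opening from 0.0 (shut) to 1.0 (fully open); "finger_force": force on a finger pad.
Only numpy, scipy, OpenCV 4.12 (cv2) and the standard library are available. Lean on these libraries where they do the work, as an engineer would, in place of code of your own. Each camera call takes 0.05 s, during which the arm holds its last target. There are 200 camera calls.

## Working session

There is one attempt and no reset: what is moved stays moved. The work goes in short steps, Python scripts to look and compute and a shell command to move; the robot and the scene stay as the last step left them, time stands still between calls to the robot, and variables do not carry over. Pictures are saved under pics/ and viewed, at most 10 in all, crops included, and the job is handed in when it is done.

```bash
mkdir -p pics; python3 - <<'E'
from plant import *
import cv2
s=get_state();print({k:(v if not hasattr(v,'tolist') else v.tolist()) for k,v in s.items()})
for n in("side","top","wrist"):
    d=snapshot(n);cv2.imwrite(f"pics/{n}0.png",d["frame"][:,:,::-1])
    print(n,{k:v for k,v in d.items() if k!="frame"})
E
```

```text
{'clock': 0.0, 'q': [-1.1072041753644364, 0.6900004288136804, -0.194470151061725, 1.5663453008433486, 0.15732392931021738, 0.9024832944457979, -0.21512089716672922], 'qd': [-0.0006055330772892106, 0.00045635372109179803, 0.0005966073373951836, -0.0005443834800380259, 0.00016527323959957248, 0.0009425947235487955, 0.0002834219149098414], 'joint_torque': [0.00010765566912596114, -52.75462031364441, -1.2669239938259125, -15.34299373626709, -0.05268278648145497, 0.00649723137030378, 0.00015177097338892054], 'tool_pos': [0.2602353712826253, 0.5675517336048271, 0.23789832002936234], 'eef_rot': [0.21322397977196925, 0.9770029084003758, -0.0009161879808210418, -0.0001096676491164293], 'contact_force': [-0.511886530959582, 0.25572765833578737, 0.07724569165221061], 'moment': [0.03434459905749085, 0.014397995585453124, -0.002049776448542253], 'finger_force': 0.0, 'opening': 0.9993377617929741}
side {'mtx': array([[488.86339017,   0.        , 281.59050054],
       [  0.        , 488.86339017, 206.39417825],
       [  0.        ,   0.        ,   1.        ]]), 'D': array([-0.17149065,  0.       
[... 444 characters left out ...]
0.04039096, 1.01085967]), 'orientation': array([-0.69890282,  0.70824869, -0.08016582,  0.05909391])}
wrist {'mtx': array([[302.63331335,   0.        , 274.72160014],
       [  0.        , 302.63331335, 206.28150149],
       [  0.        ,   0.        ,   1.        ]]), 'D': array([-0.01855518,  0.        ,  0.        ,  0.        ,  0.        ]), 'mount': array([[-2.45254609e-04, -9.57973779e-01, -2.86855676e-01,
         7.46244611e-02],
       [ 9.99999966e-01, -2.10783576e-04, -1.51049694e-04,
        -5.33549485e-05],
       [ 8.42371808e-05, -2.86855703e-01,  9.57973798e-01,
        -1.47005467e-01],
       [ 0.00000000e+00,  0.00000000e+00,  0.00000000e+00,
         1.00000000e+00]])}
```

View pics/top0.png

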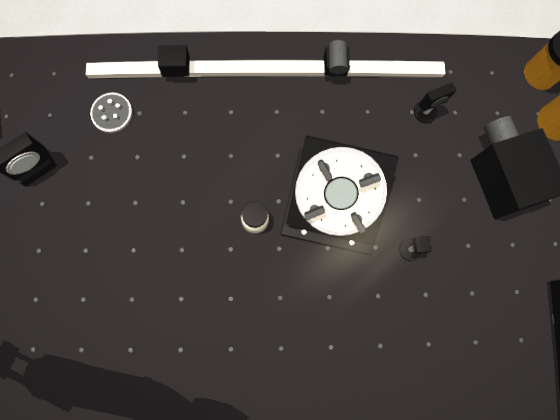

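View pics/side0.png

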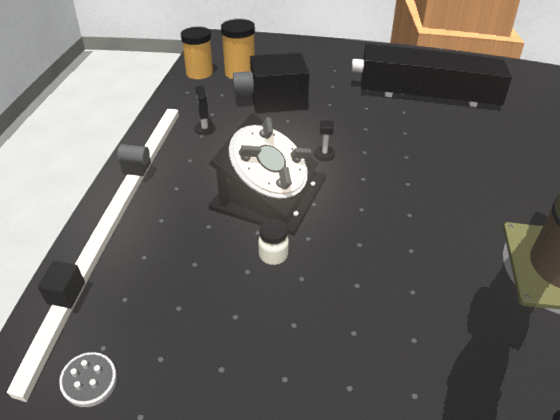

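```bash
python3 - <<'E'
import cv2,numpy as np
t=cv2.imread("pics/top0.png")[125:260,230:440]; s=cv2.imread("pics/side0.png")[105:270,195:350]
t=cv2.resize(t,None,fx=3.8,fy=3.8,interpolation=cv2.INTER_CUBIC); s=cv2.resize(s,None,fx=3.6,fy=3.6,interpolation=cv2.INTER_CUBIC)
cv2.imwrite("pics/t1.png",t);cv2.imwrite("pics/s1.png",s)
E
```

```text
(no output)
```

View pics/t1.png

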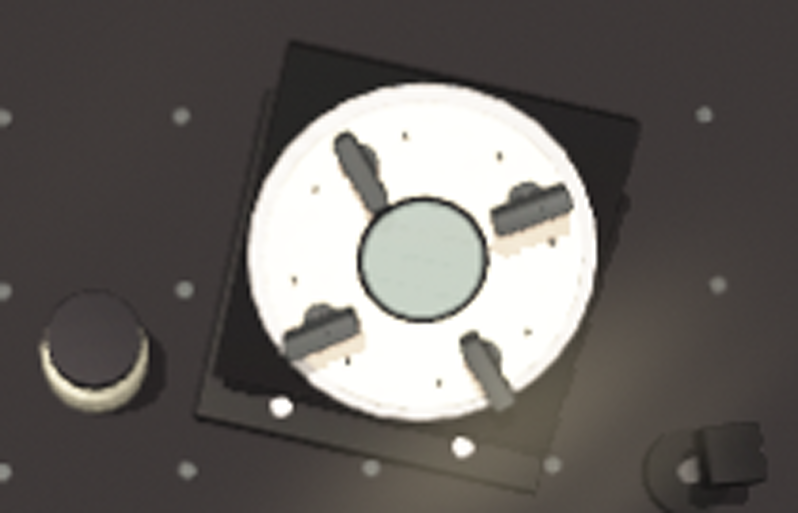

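View pics/s1.png

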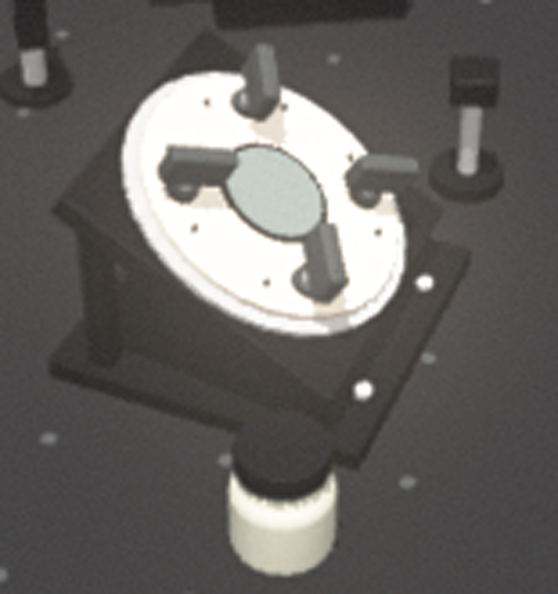

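```bash
cat > geo.py <<'E'
import numpy as np,cv2
from scipy.spatial.transform import Rotation as R
from scipy.optimize import least_squares
CAM={'side':(488.86339017,281.59050054,206.39417825,-0.17149065,[0.45629244,0.64798391,0.69620375],[-0.07428532,0.91499324,-0.3956431,0.02712207]),
'top':(493.22743941,274.14143626,210.8236222,-0.10206759,[0.37769795,0.04039096,1.01085967],[-0.69890282,0.70824869,-0.08016582,0.05909391])}
def proj(n,P):
    f,cx,cy,k,t,q=CAM[n]; r=R.from_quat(q).inv(); P=np.atleast_2d(P)
    return cv2.projectPoints(P.reshape(-1,1,3).astype(float),r.as_rotvec(),-r.apply(t),np.array([[f,0,cx],[0,f,cy],[0,0,1]]),np.array([k,0,0,0,0]))[0][:,0]
def FR(yaw,tilt=np.pi/6):
    # x up slope, z normal leaning back toward robot
    c,s=np.cos(tilt),np.sin(tilt)
    return R.from_euler('z',yaw).as_matrix()@np.array([[c,0,-s],[0,1,0],[s,0,c]])
ANG={'FL':np.pi/4,'NL':3*np.pi/4,'NR':5*np.pi/4,'FR':7*np.pi/4}
E
cat > fit.py <<'E'
from geo import *
T=lambda *p:[(x/3.8+230-.37,y/3.8+125-.37) for x,y in p]
S=lambda *p:[(x/3.6+195-.36,y/3.6+105-.36) for x,y in p]
# pin: (screw, tangential sign: + = ccw)
ids=[('FL',1),('FL',-1),('FR',1),('FR',-1),('NL',-1),('NL',1),('NR',-1),('NR',1)]
tp=T((315,189),(405,135),(500,155),(552,242),(293,280),(347,360),(438,382),(528,331))
sid=[('FR',1),('FR',-1),('NR',1),('NR',-1),('NL',1),('FL',1)]
sp=S((285,106),(207,102),(350,157),(378,232),(266,282),(194,229))
sid[0],sid[1]=('FR',-1),('FR',1)
sid[2],sid[3]=('NR',1),('NR',-1)
W=['FL','FR','NL','NR']
# wing top face centres
wt=T((361,166),(530,202),(318,330),(484,364))
ws=S((203,157),(264,70),(326,250),(385,165))
def pin(i,a,b,z):
    s,g=i;th=ANG[s];e=np.array([np.cos(th),np.sin(th),0]);n=np.array([-np.sin(th),np.cos(th),0])
    return (60+b)*1e-3*e+g*a*1e-3*n+[0,0,z]
def sc(s,z): return np.array([.06*np.cos(ANG[s]),.06*np.sin(ANG[s]),z])
def res(p):
    M=FR(p[3]);c=p[:3];a,b=p[4:6]
    g=lambda L:np.array(L)@M.T+c
    r=[proj('top',g([pin(i,a,b,.0125) for i in ids]))-tp+p[6:8],
       proj('side',g([pin(i,a,b,.0125) for i in sid]))-sp+p[8:10],
       .3*(proj('top',g([sc(s,.042) for s in W]))-wt+p[6:8]),.3*(proj('side',g([sc(s,.042) for s in W]))-ws+p[8:10]),p[6:10].reshape(2,2)*.5]
    return np.concatenate(r).ravel()
best=least_squares(res,[.45,-.05,.1,-.2,20,0,0,0,0,0])
print(best.x.round(4),best.cost);print(best.fun.reshape(-1,2).round(1).tolist())
import sys
M=FR(best.x[3]);c=best.x[:3]
for n in('top','side'):
    im=cv2.imread(f'pics/{n}0.png');x0,y0,w,h=(230,125,210,135) if n=='top' else(195,105,155,165);k=3.6
    im=cv2.resize(im[y0:y0+h,x0:x0+w],None,fx=k,fy=k)
    th=np.linspace(0,2*np.pi,60);
    def dr(P,col):
        q=(proj(n,np.array(P)@M.T+c)-[x0,y0]+.36)*k
        cv2.polylines(im,[q.astype(int)],True,col,1)
    dr(np.c_[.08*np.cos(th),.08*np.sin(th),0*th+.01],(0,0,255))
    dr(np.c_[.03*np.cos(th),.03*np.sin(th),0*th+.01],(255,0,0))
    for s in W:
        e=sc(s,0)/.06;t=np.array([-e[1],e[0],0])
        dr([sc(s,.044)+.02*i*e+.006*j*t for i,j in((1,1),(1,-1),(-1,-1),(-1,1))],(0,255,0))
    cv2.imwrite(f'pics/ov_{n}.png',im)
a=cv2.imread('pics/ov_top.png');b=cv2.imread('pics/ov_side.png')
o=np.zeros((max(a.shape[0],b.shape[0]),a.shape[1]+b.shape[1],3),np.uint8);o[:a.shape[0],:a.shape[1]]=a;o[:b.shape[0],a.shape[1]:]=b
cv2.imwrite('pics/ov.png',cv2.resize(o,(800,int(800*o.shape[0]/o.shape[1]))))
E
python3 fit.py
```

```text
[ 0.6052 -0.1196  0.0846 -0.2843 23.9299 -0.8604 -0.428   2.5766 -0.9292
 -0.6187] 188.88440103959462
[[2.2, -1.7], [0.6, 0.4], [1.1, 2.2], [-0.8, 0.7], [1.0, -1.4], [-1.1, -1.9], [-0.5, -1.0], [-2.4, 1.2], [-2.9, 0.6], [-1.5, -0.2], [-2.4, 1.4], [-4.2, -0.1], [16.7, 0.3], [-4.6, -1.9], [0.2, 0.4], [0.2, 1.2], [-0.1, 0.1], [-0.2, 1.0], [-1.2, -0.3], [-0.3, 0.2], [-1.0, 0.4], [-0.6, 0.2], [-0.2, 1.3], [-0.5, -0.3]]
```

View pics/ov.png

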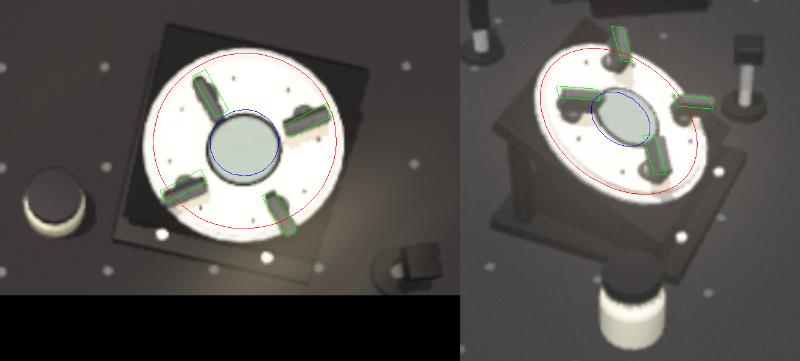

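```bash
sed -i "s/('NR',-1),('NL',1),('FL',1)\]/('NR',-1),('NL',-1),('FL',1)]/" fit.py; python3 fit.py
```

```text
[ 5.99800e-01 -1.18100e-01  8.72000e-02 -2.35500e-01  2.60633e+01
  2.71000e-02 -1.37800e-01  1.91300e-01 -1.01000e-02 -1.76600e-01] 2.141388961289098
[[-0.0, -0.2], [-0.1, -0.3], [-0.2, 0.1], [0.0, -0.1], [0.1, -0.5], [0.1, 0.2], [0.1, -0.2], [-0.2, -0.1], [-0.2, 0.2], [-0.2, -0.1], [0.1, 0.0], [-0.1, 0.0], [-0.0, 0.1], [-0.1, -0.3], [-0.1, 0.7], [0.1, 0.9], [0.2, 0.6], [0.2, 0.9], [0.1, -0.1], [0.4, 0.2], [0.6, 0.2], [0.4, -0.0], [-0.1, 0.1], [-0.0, -0.1]]
```

View pics/ov.png

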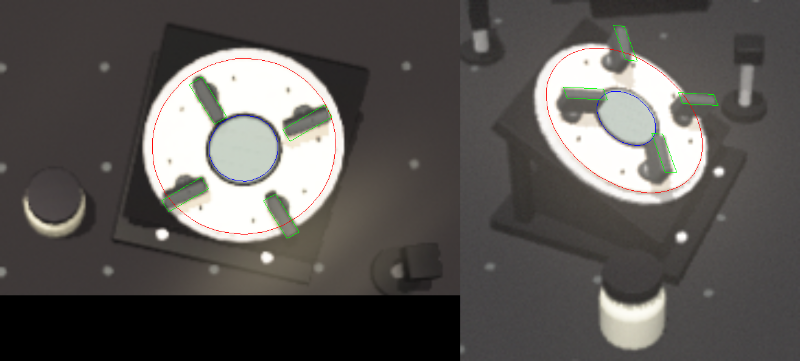

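```bash
cat > chk.py <<'E'
from geo import *
c=np.array([.5998,-.1181,.0872]);M=FR(-.2355)
def ray(n,uv,z):
    f,cx,cy,k,t,q=CAM[n];p=cv2.undistortPoints(np.array([[uv]],float),np.array([[f,0,cx],[0,f,cy],[0,0,1]]),np.array([k,0,0,0,0]))[0,0]
    d=R.from_quat(q).apply([*p,1]);return np.array(t)+d*(z-t[2])/d[2]
T=lambda x,y:(x/3.8+230-.37,y/3.8+125-.37);S=lambda x,y:(x/3.6+195-.36,y/3.6+105-.36)
print('post foot',ray('top',T(684,470),.004),ray('side',S(466,176),.004))
print('post cube top',ray('top',T(733,450),.088),ray('side',S(475,62),.088))
print('jar top',ray('top',T(97,340),.07),ray('side',S(284,452),.07))
post=ray('top',T(733,450),.088);jar=ray('top',T(97,340),.07)
for nm,o in(('post',post),('jar',jar)):
    print(nm,'in flange',((o-c)@M*1e3).round())
    for s in ANG:
      for turn in(0,45,90):
        th=ANG[s]-np.radians(turn);ex=np.array([np.cos(th),np.sin(th),0]);ey=np.array([-ex[1],ex[0],0])
        ctr=np.array([.06*np.cos(ANG[s]),.06*np.sin(ANG[s]),.08])
        d=(o-c)@M-ctr
        print(nm,s,turn,'along wing %.0f across %.0f above body bottom %.0f'%(d@ex*1e3,d@ey*1e3,d[2]*1e3))
E
python3 chk.py
```

```text
post foot [ 0.49613588 -0.27273449  0.004     ] [ 0.49596386 -0.27437538  0.004     ]
post cube top [ 0.49596884 -0.27265862  0.088     ] [ 0.49646156 -0.2811293   0.088     ]
jar top [0.5595006  0.04766099 0.07      ] [0.55974798 0.05356721 0.07      ]
post in flange [ -56. -175.   33.]
post FL 0 along wing -223 across -84 above body bottom -47
post FL 45 along wing -98 across -217 above body bottom -47
post FL 90 along wing 84 across -223 above body bottom -47
post NL 0 along wing -144 across 163 above body bottom -47
post NL 45 along wing -217 across 13 above body bottom -47
post NL 90 along wing -163 across -144 above body bottom -47
post NR 0 along wing 103 across 84 above body bottom -47
post NR 45 along wing 13 across 132 above body bottom -47
post NR 90 along wing -84 across 103 above body bottom -47
post FR 0 along wing 24 across -163 above body bottom -47
post FR 45 along wing 132 across -98 above body bottom -47
post FR 90 along wing 163 across 24 above body bottom -47
jar in flange [-76. 152.  24.]
jar FL 0 along wing -6 across 161 above body bottom -56
jar FL 45 along wing -118 across 109 above body bottom -56
jar FL 90 along wing -161 across -6 above body bottom -56
jar NL 0 along wing 101 across -54 above body bottom -56
jar NL 45 along wing 109 across 34 above body bottom -56
jar NL 90 along wing 54 across 101 above body bottom -56
jar NR 0 along wing -114 across -161 above body bottom -56
jar NR 45 along wing 34 across -194 above body bottom -56
jar NR 90 along wing 161 across -114 above body bottom -56
jar FR 0 along wing -221 across 54 above body bottom -56
jar FR 45 along wing -194 across -118 above body bottom -56
jar FR 90 along wing -54 across -221 above body bottom -56
```

```bash
cat > plan.py <<'E'
import sys
from geo import *
from plant import get_state
C=np.array([.5998,-.1181,.0872]);YAW=-.2355
try:
    exec(open('ref.py').read())
except FileNotFoundError: pass
M=FR(YAW)
def Rt(phi):  # tool x at clockwise angle phi (deg) from flange x, tool z=-normal
    a=-np.radians(phi);x=np.array([np.cos(a),np.sin(a),0]);z=np.array([0,0,-1.]);y=np.cross(z,x)
    return M@np.c_[x,y,z]
def rows(p1,phi,N,p0=None,R0=None):
    s=get_state()
    p0=np.array(s['tool_pos']) if p0 is None else p0; R0=R.from_quat(s['eef_rot']).as_matrix() if R0 is None else R0
    w=R.from_matrix(R0.T@Rt(phi)).as_rotvec();d=(p1-p0)/N
    L=[[*(R0@R.from_rotvec(w*i/N).as_matrix()).T@d,*(w/N)] for i in range(N)]
    print('[['+',\n'.join('['+','.join('%.4f'%v for v in r)+']' for r in L)+']]')
def st():
    s=get_state();p=(np.array(s['tool_pos'])-C)@M*1e3;Rf=M.T@R.from_quat(s['eef_rot']).as_matrix()
    print('t%.2f flange mm'%s['clock'],p.round(1),'phi %.1f'%-np.degrees(np.arctan2(Rf[1,0],Rf[0,0])),'z',Rf[:,2].round(3),'q7 %.2f'%s['q'][6],'q',np.round(s['q'],2),'F',np.round(s['contact_force'],1),'op %.3f'%(s['opening']*.0881),s['finger_force'])
def F(x,y,z): return C+M@(np.array([x,y,z])*1e-3)
E
python3 -c "
from plan import *
rows(F(0,0,130),-90,12)"
```

```text
[[[-0.0442,-0.0412,0.0033,-0.0365,-0.0299,0.1119],
[-0.0485,-0.0361,0.0032,-0.0365,-0.0299,0.1119],
[-0.0521,-0.0306,0.0035,-0.0365,-0.0299,0.1119],
[-0.0551,-0.0248,0.0041,-0.0365,-0.0299,0.1119],
[-0.0574,-0.0186,0.0050,-0.0365,-0.0299,0.1119],
[-0.0589,-0.0123,0.0062,-0.0365,-0.0299,0.1119],
[-0.0598,-0.0059,0.0076,-0.0365,-0.0299,0.1119],
[-0.0598,0.0005,0.0093,-0.0365,-0.0299,0.1119],
[-0.0591,0.0068,0.0112,-0.0365,-0.0299,0.1119],
[-0.0576,0.0129,0.0133,-0.0365,-0.0299,0.1119],
[-0.0554,0.0187,0.0156,-0.0365,-0.0299,0.1119],
[-0.0525,0.0241,0.0180,-0.0365,-0.0299,0.1119]]]
```

```bash
python3 -m jog '[[[-0.044,-0.041,0.003,-0.0365,-0.030,0.112],[-0.0485,-0.036,0.003,-0.0365,-0.030,0.112],[-0.052,-0.0305,0.0035,-0.0365,-0.030,0.112],[-0.055,-0.025,0.004,-0.0365,-0.030,0.112],[-0.0575,-0.0185,0.005,-0.0365,-0.030,0.112],[-0.059,-0.012,0.006,-0.0365,-0.030,0.112],[-0.060,-0.006,0.0075,-0.0365,-0.030,0.112],[-0.060,0.0005,0.009,-0.0365,-0.030,0.112],[-0.059,0.007,0.011,-0.0365,-0.030,0.112],[-0.0575,0.013,0.013,-0.0365,-0.030,0.112],[-0.0555,0.0185,0.0155,-0.0365,-0.030,0.112],[-0.0525,0.024,0.018,-0.0365,-0.030,0.112]]]' 0.026 20
python3 -m jog '[[[0,0,0,0,0,0],[0,0,0,0,0,0]]]'
python3 - <<'E'
from plan import *
from plant import snapshot
st()
s=get_state();d=snapshot('wrist');cv2.imwrite('pics/w1.png',d['frame'][:,:,::-1])
np.savez('w1.npz',p=s['tool_pos'],q=s['eef_rot'],K=d['mtx'],D=d['D'],X=d['mount'])
cv2.imwrite('pics/w1b.png',cv2.resize(d['frame'][80:380,100:500,::-1],(800,600),interpolation=cv2.INTER_CUBIC))
E
```

```text
clock: 1.65
tool_pos: [0.4892, 0.0597, 0.2089]
eef_rot: [0.662, 0.726, 0.103, 0.156]
contact_force: [1.3, -0.0, 0.7]
opening: 0.294
finger_force: 0.0
clock: 1.9
tool_pos: [0.4881, 0.0602, 0.2087]
eef_rot: [0.662, 0.726, 0.102, 0.156]
contact_force: [-0.1, 0.4, 0.5]
opening: 0.298
finger_force: 0.0
t1.90 flange mm [-69.3 147.4 180.3] phi -108.1 z [-0.15   0.027 -0.988] q7 -1.97 q [-0.37  0.5   0.05  2.33  1.76  0.15 -1.97] F [-0.1  0.4  0.5] op 0.026 0.0
```

View pics/w1b.png

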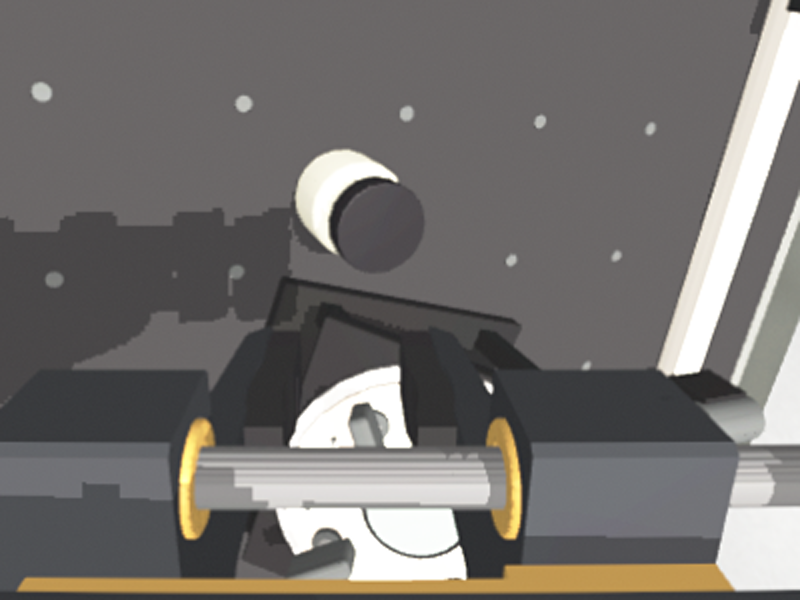

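```bash
python3 -c "
from plan import *
rows(F(0,0,130),-90,6)"
```

```text
[[[-0.0276,0.0041,0.0059,-0.0241,-0.0086,0.0536],
[-0.0273,0.0055,0.0062,-0.0241,-0.0086,0.0536],
[-0.0269,0.0068,0.0066,-0.0241,-0.0086,0.0536],
[-0.0264,0.0080,0.0070,-0.0241,-0.0086,0.0536],
[-0.0259,0.0093,0.0075,-0.0241,-0.0086,0.0536],
[-0.0253,0.0104,0.0079,-0.0241,-0.0086,0.0536]]]
```

```bash
python3 -m jog '[[[-0.0275,0.004,0.006,-0.024,-0.0085,0.0535],[-0.0275,0.0055,0.006,-0.024,-0.0085,0.0535],[-0.027,0.007,0.0065,-0.024,-0.0085,0.0535],[-0.0265,0.008,0.007,-0.024,-0.0085,0.0535],[-0.026,0.009,0.0075,-0.024,-0.0085,0.0535],[-0.0255,0.0105,0.008,-0.024,-0.0085,0.0535],[0,0,0,0,0,0]]]' >/dev/null
python3 -c "
from plan import *
st();rows(F(0,0,130),-90,2)"
```

```text
t2.83 flange mm [  0.3  -2.6 129.8] phi -89.9 z [-0.001 -0.002 -1.   ] q7 -2.44 q [ 0.31  0.59 -0.39  2.34  2.28  0.42 -2.44] F [ 0.3  0.8 -0.5] op 0.026 0.0
[[[0.0013,-0.0001,-0.0001,-0.0003,0.0009,-0.0010],
[0.0013,-0.0001,-0.0001,-0.0003,0.0009,-0.0010]]]
```

```bash
python3 -c "
from plan import *
rows(F(-35,-35,125),-45,5)"
```

```text
[[[-0.0065,-0.0070,0.0010,0.0000,0.0004,0.1567],
[-0.0075,-0.0059,0.0010,0.0000,0.0004,0.1567],
[-0.0084,-0.0047,0.0010,0.0000,0.0004,0.1567],
[-0.0090,-0.0033,0.0010,0.0000,0.0004,0.1567],
[-0.0094,-0.0019,0.0010,0.0000,0.0004,0.1567]]]
```

```bash
python3 -m jog '[[[-0.0065,-0.007,0.001,0,0.0004,0.157],[-0.0075,-0.006,0.001,0,0.0004,0.157],[-0.0085,-0.0045,0.001,0,0.0004,0.157],[-0.009,-0.0035,0.001,0,0.0004,0.157],[-0.0095,-0.002,0.001,0,0.0004,0.157],[0,0,0,0,0,0]]]' >/dev/null
python3 - <<'E'
from plan import *
from plant import snapshot
st()
s=get_state();d=snapshot('wrist')
K,D,X=d['mtx'],d['D'],d['mount']
np.savez('w2.npz',p=s['tool_pos'],q=s['eef_rot'],K=K,D=D,X=X,im=d['frame'])
T=np.eye(4);T[:3,:3]=R.from_quat(s['eef_rot']).as_matrix();T[:3,3]=s['tool_pos'];W=np.linalg.inv(T@X)
im=cv2.resize(d['frame'][:,:,::-1],(784,588),interpolation=cv2.INTER_CUBIC)
def pj(P):
    P=np.array(P)@M.T+C
    return cv2.projectPoints(P.reshape(-1,1,3),cv2.Rodrigues(W[:3,:3])[0],W[:3,3],K,D)[0][:,0]
def dr(P,c): cv2.polylines(im,[((pj(P)+.5)*1.4).astype(int)],True,c,1)
th=np.linspace(0,6.28,60)
dr(np.c_[.08*np.cos(th),.08*np.sin(th),0*th+.01],(0,0,255));dr(np.c_[.03*np.cos(th),.03*np.sin(th),0*th+.01],(255,0,0))
for a in ANG.values():
    e=np.array([np.cos(a),np.sin(a),0]);t=np.array([-e[1],e[0],0])
    dr([.06*e+[0,0,.044]+.02*i*e+.006*j*t for i,j in((1,1),(1,-1),(-1,-1),(-1,1))],(0,255,0))
    for g in(-1,1):
        dr([.06*e+g*.02606*t+[0,0,.0125]],(255,0,255));
cv2.imwrite('pics/w2.png',im)
E
```

```text
t3.58 flange mm [-35.8 -25.4 120.9] phi -48.3 z [-0.006  0.013 -1.   ] q7 -2.65 q [ 0.85  0.99 -1.39  2.41  1.85  1.14 -2.65] F [-0.2  1.4 -0.9] op 0.026 0.0
```

View pics/w2.png

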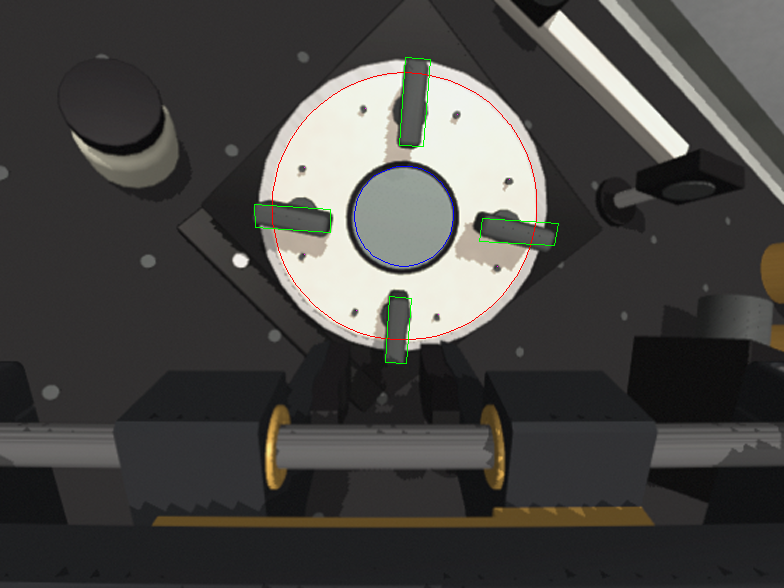

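```bash
python3 -c "
from plan import *
rows(F(-42,-42,110),-136,8);print();rows(F(-42.4,-42.4,80),-225,8,F(-42,-42,110),Rt(-136))"
```

```text
[[[-0.0021,0.0006,0.0014,-0.0004,-0.0012,-0.1909],
[-0.0022,0.0002,0.0014,-0.0004,-0.0012,-0.1909],
[-0.0022,-0.0002,0.0014,-0.0004,-0.0012,-0.1909],
[-0.0021,-0.0007,0.0014,-0.0004,-0.0012,-0.1909],
[-0.0019,-0.0010,0.0014,-0.0004,-0.0012,-0.1909],
[-0.0017,-0.0014,0.0014,-0.0004,-0.0012,-0.1909],
[-0.0014,-0.0017,0.0014,-0.0004,-0.0012,-0.1909],
[-0.0010,-0.0019,0.0014,-0.0004,-0.0012,-0.1909]]]

[[[0.0000,-0.0001,0.0037,-0.0000,0.0000,-0.1942],
[0.0000,-0.0001,0.0037,-0.0000,0.0000,-0.1942],
[0.0000,-0.0001,0.0037,-0.0000,0.0000,-0.1942],
[0.0000,-0.0001,0.0037,-0.0000,0.0000,-0.1942],
[0.0001,-0.0000,0.0037,-0.0000,0.0000,-0.1942],
[0.0001,-0.0000,0.0037,-0.0000,0.0000,-0.1942],
[0.0001,-0.0000,0.0037,-0.0000,0.0000,-0.1942],
[0.0001,-0.0000,0.0037,-0.0000,0.0000,-0.1942]]]
```

```bash
python3 -m jog '[[[-0.002,0.0005,0.0015,-0.0005,-0.001,-0.17],[-0.002,0,0.0015,-0.0005,-0.001,-0.17],[-0.002,0,0.0015,-0.0005,-0.001,-0.17],[-0.002,-0.0005,0.001,-0.0005,-0.001,-0.17],[-0.002,-0.001,0.001,-0.0005,-0.001,-0.17],[-0.0015,-0.001,0.001,-0.0005,-0.001,-0.17],[-0.0015,-0.0015,0.001,-0.0005,-0.001,-0.17],[-0.001,-0.002,0.001,0,-0.001,-0.17],[-0.001,-0.002,0.001,0,-0.001,-0.17]]]' >/dev/null; python3 -c "
from plan import *
st();rows(F(-42.4,-42.4,80),-225,9)"
```

```text
t4.75 flange mm [-39.8 -45.6 113.7] phi -136.7 z [ 0.008 -0.01  -1.   ] q7 -1.28 q [ 0.77  0.85 -1.07  2.43  2.04  0.91 -1.28] F [-0.3 -0.2 -0.1] op 0.026 0.0
[[[0.0005,0.0001,0.0037,-0.0013,0.0009,-0.1713],
[0.0005,0.0001,0.0037,-0.0013,0.0009,-0.1713],
[0.0004,0.0002,0.0037,-0.0013,0.0009,-0.1713],
[0.0004,0.0003,0.0037,-0.0013,0.0009,-0.1713],
[0.0003,0.0004,0.0037,-0.0013,0.0009,-0.1713],
[0.0003,0.0004,0.0037,-0.0013,0.0009,-0.1713],
[0.0002,0.0004,0.0037,-0.0013,0.0009,-0.1713],
[0.0001,0.0005,0.0037,-0.0013,0.0009,-0.1713],
[0.0000,0.0005,0.0037,-0.0013,0.0009,-0.1713]]]
```

```bash
python3 -m jog '[[[0.0005,0.0001,0.0037,-0.0013,0.0009,-0.171],[0.0005,0.0001,0.0037,-0.0013,0.0009,-0.171],[0.0004,0.0002,0.0037,-0.0013,0.0009,-0.171],[0.0004,0.0003,0.0037,-0.0013,0.0009,-0.171],[0.0003,0.0004,0.0037,-0.0013,0.0009,-0.171],[0.0003,0.0004,0.0037,-0.0013,0.0009,-0.171],[0.0002,0.0004,0.0037,-0.0013,0.0009,-0.171],[0.0001,0.0005,0.0037,-0.0013,0.0009,-0.171],[0,0.0005,0.0037,-0.0013,0.0009,-0.171],[0,0,0,0,0,0],[0,0,0,0,0,0]]]' >/dev/null; python3 -c "
from plan import *
st();rows(F(-42.4,-42.4,60),-225,1)"
```

```text
t6.12 flange mm [-42.8 -42.   80. ] phi 135.8 z [-0.     0.002 -1.   ] q7 -0.05 q [ 0.56  0.8  -0.66  2.41  2.36  0.71 -0.05] F [-0.1 -1.4  0. ] op 0.026 0.0
[[[-0.0000,-0.0006,0.0200,0.0019,0.0014,-0.0145]]]
```

```bash
python3 -m jog '[[[0,-0.0006,0.02,0.0019,0.0014,-0.0145],[0,0,0.02,0,0,0],[0,0,0.012,0,0,0],[0,0,0.008,0,0,0],[0,0,0,0,0,0]]]'; python3 -c "
from plan import *
st()"; python3 -m jog '[[[0,0,0,0,0,0],[0,0,0,0,0,0],[0,0,0,0,0,0]]]' 0.008 15; python3 -c "
from plan import *
st()"
```

```text
clock: 6.75
tool_pos: [0.5438, -0.148, 0.0812]
eef_rot: [-0.262, 0.93, -0.125, 0.225]
contact_force: [-1.1, 0.6, 0.2]
opening: 0.295
finger_force: 0.0
t6.75 flange mm [-44.1 -42.2  18.5] phi 135.0 z [-0.003  0.002 -1.   ] q7 -0.03 q [ 0.55  0.94 -0.64  2.34  2.42  0.77 -0.03] F [-1.1  0.6  0.2] op 0.026 0.0
clock: 7.12
tool_pos: [0.5439, -0.1482, 0.0818]
eef_rot: [-0.262, 0.93, -0.125, 0.225]
contact_force: [-1.8, -0.1, 3.6]
opening: 0.135
finger_force: 15.0
t7.12 flange mm [-43.6 -42.3  19. ] phi 135.0 z [-0.002  0.001 -1.   ] q7 -0.03 q [ 0.55  0.94 -0.64  2.34  2.42  0.77 -0.03] F [-1.8 -0.1  3.6] op 0.012 15.000192553270608
```

```bash
python3 -m jog '[[[0,0,0,0,0,0.131],[0,0,0,0,0,0.131],[0,0,0,0,0,0.131],[0,0,0,0,0,0.131],[0,0,0,0,0,0.131],[0,0,0,0,0,0.131],[0,0,0,0,0,0]]]'; python3 -c "
from plan import *
st()"
```

```text
clock: 8.0
tool_pos: [0.544, -0.1482, 0.0819]
eef_rot: [0.114, 0.959, -0.029, 0.256]
contact_force: [-2.7, -0.7, 5.2]
opening: 0.132
finger_force: 15.0
t8.00 flange mm [-43.6 -42.3  19. ] phi -179.9 z [-0.001  0.002 -1.   ] q7 -0.60 q [ 0.68  1.02 -0.88  2.34  2.25  0.91 -0.6 ] F [-2.7 -0.7  5.2] op 0.012 15.000706426799297
```

```bash
python3 -m jog '[[[0,0,0,0,0,0],[0,0,0,0,0,0],[0,0,-0.025,0,0,0],[0,0,-0.03,0,0,0]]]' 0.026; python3 -c "
from plan import *
st();rows(F(42,42,73),-225,6)"
```

```text
clock: 8.5
tool_pos: [0.5168, -0.1414, 0.1289]
eef_rot: [0.114, 0.96, -0.029, 0.255]
contact_force: [0.4, 0.4, 0.0]
opening: 0.295
finger_force: 0.0
t8.50 flange mm [-44.3 -42.   73.8] phi -180.0 z [-0.004  0.002 -1.   ] q7 -0.61 q [ 0.69  0.9  -0.91  2.4   2.18  0.86 -0.61] F [0.4 0.4 0. ] op 0.026 0.0
[[[-0.0144,0.0140,0.0001,0.0006,-0.0005,-0.1310],
[-0.0161,0.0120,0.0001,0.0006,-0.0005,-0.1310],
[-0.0175,0.0098,0.0001,0.0006,-0.0005,-0.1310],
[-0.0186,0.0074,0.0001,0.0006,-0.0005,-0.1310],
[-0.0195,0.0049,0.0001,0.0006,-0.0005,-0.1310],
[-0.0199,0.0024,0.0001,0.0006,-0.0005,-0.1310]]]
```

```bash
python3 -m jog '[[[-0.0144,0.014,0,0.0006,-0.0005,-0.131],[-0.016,0.012,0,0.0006,-0.0005,-0.131],[-0.0175,0.0098,0,0.0006,-0.0005,-0.131],[-0.0186,0.0074,0,0.0006,-0.0005,-0.131],[-0.0195,0.005,0,0.0006,-0.0005,-0.131],[-0.02,0.0024,0,0.0006,-0.0005,-0.131],[0,0,0,0,0,0]]]'>/dev/null; python3 -c "
from plan import *
st();rows(F(42.,42.,20),-225,1)"
```

```text
t9.38 flange mm [43.7 43.6 74. ] phi 135.0 z [ 0.004  0.001 -1.   ] q7 0.24 q [ 0.35  0.73 -0.6   2.16  1.96  0.55  0.24] F [-0.4  0.2 -0.1] op 0.026 0.0
[[[0.0025,0.0002,0.0540,-0.0020,0.0037,0.0003]]]
```

```bash
python3 -m jog '[[[0.0025,0,0.02,-0.002,0.0037,0],[0,0,0.02,0,0,0],[0,0,0.013,0,0,0],[0,0,0,0,0,0]]]'>/dev/null; python3 -c "
from plan import *
st()"; python3 -m jog '[[[0,0,0,0,0,0],[0,0,0,0,0,0],[0,0,0,0,0,0]]]' 0.008 15; python3 -m jog '[[[0,0,0,0,0,0.131],[0,0,0,0,0,0.131],[0,0,0,0,0,0.131],[0,0,0,0,0,0.131],[0,0,0,0,0,0.131],[0,0,0,0,0,0.131],[0,0,0,0,0,0]]]'; python3 -c "
from plan import *
st()"
```

```text
t9.88 flange mm [39.4 39.3 19.8] phi 135.1 z [-0.005 -0.002 -1.   ] q7 0.21 q [ 0.37  0.85 -0.6   2.11  2.05  0.6   0.21] F [-0.7 -0.4  0.1] op 0.026 0.0
clock: 10.25
tool_pos: [0.6326, -0.0839, 0.1254]
eef_rot: [-0.263, 0.93, -0.126, 0.224]
contact_force: [-2.3, 2.7, 0.2]
opening: 0.137
finger_force: 15.0
clock: 11.12
tool_pos: [0.6324, -0.0823, 0.1251]
eef_rot: [0.113, 0.96, -0.028, 0.255]
contact_force: [-1.9, 4.8, -2.1]
opening: 0.138
finger_force: 15.0
t11.12 flange mm [39.2 42.5 21.1] phi -180.0 z [-0.005  0.003 -1.   ] q7 -0.44 q [ 0.48  0.91 -0.81  2.11  1.96  0.75 -0.44] F [-1.9  4.8 -2.1] op 0.012 15.000280570238829
```

```bash
python3 -m jog '[[[0,0,0,0,0,0],[0,0,0,0,0,0],[0,0,-0.025,0,0,0],[0,0,-0.028,0,0,0]]]' 0.026; python3 -c "
from plan import *
st();rows(F(42,-42,74),-315,13)"
```

```text
clock: 11.62
tool_pos: [0.6076, -0.0796, 0.1717]
eef_rot: [0.115, 0.959, -0.032, 0.256]
contact_force: [0.4, 0.4, -0.0]
opening: 0.297
finger_force: 0.0
t11.62 flange mm [41.1 39.3 73.9] phi -179.9 z [-0.002 -0.003 -1.   ] q7 -0.41 q [ 0.49  0.8  -0.83  2.16  1.87  0.71 -0.41] F [ 0.4  0.4 -0. ] op 0.026 0.0
[[[-0.0001,-0.0063,0.0000,0.0001,-0.0004,-0.1814],
[0.0010,-0.0062,0.0000,0.0001,-0.0004,-0.1814],
[0.0021,-0.0059,0.0000,0.0001,-0.0004,-0.1814],
[0.0032,-0.0054,0.0000,0.0001,-0.0004,-0.1814],
[0.0041,-0.0047,0.0000,0.0001,-0.0004,-0.1814],
[0.0049,-0.0039,0.0000,0.0001,-0.0004,-0.1814],
[0.0055,-0.0030,0.0000,0.0001,-0.0004,-0.1814],
[0.0059,-0.0019,0.0000,0.0001,-0.0004,-0.1814],
[0.0062,-0.0008,0.0000,0.0001,-0.0004,-0.1814],
[0.0062,0.0003,-0.0000,0.0001,-0.0004,-0.1814],
[0.0061,0.0014,-0.0000,0.0001,-0.0004,-0.1814],
[0.0057,0.0025,-0.0000,0.0001,-0.0004,-0.1814],
[0.0052,0.0035,-0.0000,0.0001,-0.0004,-0.1814]]]
```

```bash
python3 -m jog '[[[0,-0.0063,0,0,-0.0004,-0.181],[0.001,-0.0062,0,0,-0.0004,-0.181],[0.002,-0.0059,0,0,-0.0004,-0.181],[0.0032,-0.0054,0,0,-0.0004,-0.181],[0.0041,-0.0047,0,0,-0.0004,-0.181],[0.0049,-0.0039,0,0,-0.0004,-0.181],[0.0055,-0.003,0,0,-0.0004,-0.181],[0.0059,-0.0019,0,0,-0.0004,-0.181],[0.0062,-0.0008,0,0,-0.0004,-0.181],[0.0062,0.0003,0,0,-0.0004,-0.181],[0.0061,0.0014,0,0,-0.0004,-0.181],[0.0057,0.0025,0,0,-0.0004,-0.181]]]'>/dev/null;python3 -m jog '[[[0.0052,0.0035,0,0,-0.0004,-0.181],[0,0,0,0,0,0],[0,0,0,0,0,0]]]'>/dev/null; python3 -c "
from plan import *
st();rows(F(42.4,-42.4,20),-315,1)"
```

```text
t13.50 flange mm [ 42.  -41.   73.7] phi 45.4 z [-0.     0.002 -1.   ] q7 1.40 q [ 0.33  0.68 -0.24  2.19  2.48  0.3   1.4 ] F [ 0.2 -0.   1.7] op 0.026 0.0
[[[0.0014,0.0008,0.0537,-0.0015,0.0017,-0.0067]]]
```

```bash
python3 -m jog '[[[0.0014,0.0008,0.02,-0.0015,0.0017,-0.0067],[0,0,0.02,0,0,0],[0,0,0.013,0,0,0],[0,0,0,0,0,0]]]'>/dev/null; python3 -c "
from plan import *
st()"; python3 -m jog '[[[0,0,0,0,0,0],[0,0,0,0,0,0],[0,0,0,0,0,0]]]' 0.008 15; python3 -m jog '[[[0,0,0,0,0,0.131],[0,0,0,0,0,0.131],[0,0,0,0,0,0.131],[0,0,0,0,0,0.131],[0,0,0,0,0,0.131],[0,0,0,0,0,0.131],[0,0,0,0,0,0]]]'; python3 -c "
from plan import *
st()"
```

```text
t14.00 flange mm [ 41.5 -42.5  19.9] phi 44.9 z [-0.002  0.    -1.   ] q7 1.40 q [ 0.34  0.79 -0.27  2.13  2.52  0.36  1.4 ] F [0.4 0.1 0.5] op 0.026 0.0
clock: 14.38
tool_pos: [0.6148, -0.1658, 0.1264]
eef_rot: [0.843, -0.471, 0.249, -0.07]
contact_force: [-2.5, 0.0, 2.3]
opening: 0.137
finger_force: 15.0
clock: 15.25
tool_pos: [0.6143, -0.166, 0.1261]
eef_rot: [-0.599, 0.758, -0.203, 0.159]
contact_force: [-5.0, -0.1, 5.2]
opening: 0.138
finger_force: 15.0
t15.25 flange mm [ 41.3 -43.2  21.1] phi 89.8 z [-0.002 -0.    -1.   ] q7 0.93 q [ 0.47  0.82 -0.48  2.13  2.25  0.46  0.93] F [-5.  -0.1  5.2] op 0.012 15.000849100761116
```

Next NL.

```bash
python3 -m jog '[[[0,0,0,0,0,0],[0,0,0,0,0,0],[0,0,-0.025,0,0,0],[0,0,-0.028,0,0,0]]]' 0.026 >/dev/null; python3 -c "
from plan import *
st();rows(F(-42.4,42.4,74),-315,6)"
```

```text
t15.75 flange mm [ 42.2 -42.2  73.8] phi 89.8 z [-0.001  0.001 -1.   ] q7 0.95 q [ 0.46  0.7  -0.46  2.18  2.18  0.39  0.95] F [ 0.7  0.1 -0.2] op 0.026 0.0
[[[-0.0142,0.0140,-0.0000,0.0001,0.0001,-0.1304],
[-0.0159,0.0121,-0.0000,0.0001,0.0001,-0.1304],
[-0.0173,0.0099,-0.0000,0.0001,0.0001,-0.1304],
[-0.0184,0.0076,-0.0000,0.0001,0.0001,-0.1304],
[-0.0193,0.0051,-0.0000,0.0001,0.0001,-0.1304],
[-0.0198,0.0026,-0.0000,0.0001,0.0001,-0.1304]]]
```

```bash
python3 -m jog '[[[-0.0142,0.014,0,0,0,-0.1304],[-0.0159,0.012,0,0,0,-0.1304],[-0.0173,0.01,0,0,0,-0.1304],[-0.0184,0.0076,0,0,0,-0.1304],[-0.0193,0.005,0,0,0,-0.1304],[-0.0198,0.0026,0,0,0,-0.1304],[0,0,0,0,0,0],[0,0,0,0,0,0]]]'>/dev/null; python3 -c "
from plan import *
st();rows(F(-42.4,42.4,20),-315,1)"
```

```text
t16.75 flange mm [-41.4  41.8  73.5] phi 45.2 z [ 0.    -0.001 -1.   ] q7 1.24 q [ 0.19  0.77 -0.41  2.4   2.41  0.66  1.24] F [ 0.1  0.9 -0. ] op 0.026 0.0
[[[-0.0011,0.0003,0.0535,0.0001,-0.0008,-0.0029]]]
```

```bash
python3 -m jog '[[[-0.001,0.0003,0.02,0,-0.0008,-0.003],[0,0,0.02,0,0,0],[0,0,0.013,0,0,0],[0,0,0,0,0,0]]]'>/dev/null; python3 -c "
from plan import *
st()"; python3 -m jog '[[[0,0,0,0,0,0],[0,0,0,0,0,0],[0,0,0,0,0,0]]]' 0.008 15; python3 -m jog '[[[0,0,0,0,0,0.131],[0,0,0,0,0,0.131],[0,0,0,0,0,0.131],[0,0,0,0,0,0.131],[0,0,0,0,0,0.131],[0,0,0,0,0,0.131],[0,0,0,0,0,0]]]'; python3 -c "
from plan import *
st()"
```

```text
t17.25 flange mm [-43.1  42.   20. ] phi 45.0 z [-0.001 -0.    -1.   ] q7 1.24 q [ 0.21  0.89 -0.41  2.34  2.47  0.71  1.24] F [-1.6  0.6  0.7] op 0.026 0.0
clock: 17.62
tool_pos: [0.5629, -0.0656, 0.0838]
eef_rot: [0.843, -0.471, 0.249, -0.07]
contact_force: [-2.7, -0.8, 2.4]
opening: 0.14
finger_force: 15.0
clock: 18.5
tool_pos: [0.5628, -0.0657, 0.0838]
eef_rot: [-0.599, 0.758, -0.203, 0.16]
contact_force: [-3.2, -0.9, 4.6]
opening: 0.134
finger_force: 15.0
t18.50 flange mm [-43.5  42.3  21.1] phi 89.9 z [-0.001  0.    -1.   ] q7 0.68 q [ 0.35  0.94 -0.65  2.33  2.29  0.83  0.68] F [-3.2 -0.9  4.6] op 0.012 15.000834411475807
```

```bash
python3 -m jog '[[[0,0,0,0,0,0],[0,0,0,0,0,0],[0,0,-0.025,0,0,0],[0,0,-0.028,0,0,0]]]' 0.026 >/dev/null; python3 -c "
from plan import *
st();rows(F(-42.4,-42.4,74),-180,9)"
```

```text
t19.00 flange mm [-43.4  42.9  73.9] phi 89.9 z [-0.002  0.001 -1.   ] q7 0.67 q [ 0.34  0.82 -0.67  2.39  2.22  0.78  0.67] F [ 0.5  0.  -0.5] op 0.026 0.0
[[[0.0095,-0.0001,-0.0000,0.0002,-0.0001,0.1748],
[0.0093,-0.0017,-0.0000,0.0002,-0.0001,0.1748],
[0.0089,-0.0033,-0.0000,0.0002,-0.0001,0.1748],
[0.0082,-0.0048,-0.0000,0.0002,-0.0001,0.1748],
[0.0072,-0.0062,-0.0000,0.0002,-0.0001,0.1748],
[0.0060,-0.0073,-0.0000,0.0002,-0.0001,0.1748],
[0.0047,-0.0083,-0.0000,0.0002,-0.0001,0.1748],
[0.0031,-0.0089,-0.0000,0.0002,-0.0001,0.1748],
[0.0015,-0.0094,-0.0000,0.0002,-0.0001,0.1748]]]
```

```bash
python3 -m jog '[[[0.0095,0,0,0,0,0.175],[0.0093,-0.0017,0,0,0,0.175],[0.0089,-0.0033,0,0,0,0.175],[0.0082,-0.0048,0,0,0,0.175],[0.0072,-0.0062,0,0,0,0.175],[0.006,-0.0073,0,0,0,0.175],[0.0047,-0.0083,0,0,0,0.175],[0.0031,-0.0089,0,0,0,0.175],[0.0015,-0.0094,0,0,0,0.175],[0,0,0,0,0,0],[0,0,0,0,0,0]]]'>/dev/null; python3 - <<'E'
from plan import *
from plant import snapshot
st();rows(F(-42.4,-42.4,20),-180,1)
a=snapshot('top')['frame'][125:260,230:440,::-1];b=snapshot('side')['frame'][105:270,195:350,::-1]
cv2.imwrite('pics/c3.png',np.hstack([cv2.resize(a,(440,400)),cv2.resize(b,(360,400))]))
E
```

```text
t20.38 flange mm [-42.3 -42.2  73.5] phi 180.0 z [-0.001  0.001 -1.   ] q7 -0.51 q [ 0.76  0.96 -1.06  2.4   2.09  0.96 -0.51] F [0.  1.1 0.4] op 0.026 0.0
[[[0.0000,-0.0003,0.0535,0.0010,-0.0010,0.0008]]]
```

View pics/c3.png

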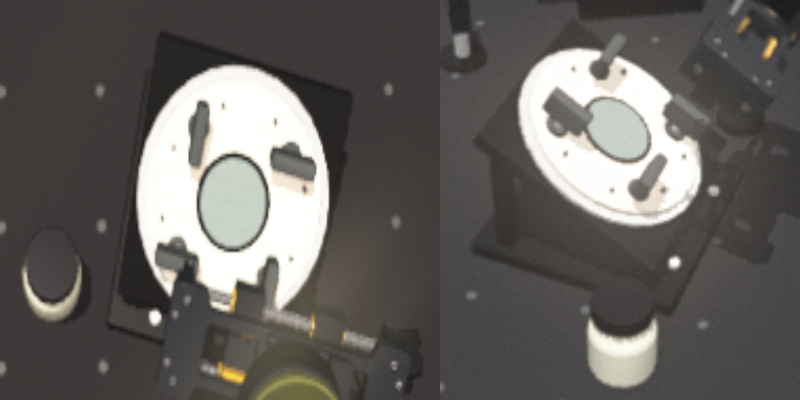

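Both views show all four wings turned to about 45° (e.g. top crop FL (200,133), FR (293,162)); the jar has not moved. Now the second pass, starting with NR.

```bash
python3 -m jog '[[[0,0,0.02,0.001,-0.001,0],[0,0,0.02,0,0,0],[0,0,0.0135,0,0,0],[0,0,0,0,0,0]]]'>/dev/null; python3 -c "
from plan import *
st()"; python3 -m jog '[[[0,0,0,0,0,0],[0,0,0,0,0,0],[0,0,0,0,0,0]]]' 0.008 20; python3 -m jog '[[[0,0,0,0,0,0.131],[0,0,0,0,0,0.131],[0,0,0,0,0,0.131],[0,0,0,0,0,0.131],[0,0,0,0,0,0.131],[0,0,0,0,0,0.131],[0,0,0,0,0,0.03],[0,0,0,0,0,0]]]'; python3 -c "
from plan import *
st();print(get_state()['moment'])"
```

```text
t20.98 flange mm [-42.9 -42.4  19.5] phi -179.9 z [-0.001 -0.    -1.   ] q7 -0.49 q [ 0.74  1.08 -1.01  2.33  2.17  1.   -0.49] F [-1.1 -0.3  0.5] op 0.026 0.0
clock: 21.35
tool_pos: [0.5442, -0.1483, 0.0839]
eef_rot: [0.114, 0.959, -0.03, 0.257]
contact_force: [-1.0, 1.1, 2.1]
opening: 0.136
finger_force: 20.0
clock: 22.35
tool_pos: [0.5437, -0.149, 0.0837]
eef_rot: [0.485, 0.835, 0.074, 0.248]
contact_force: [-3.1, -0.2, 4.2]
opening: 0.137
finger_force: 20.0
t22.35 flange mm [-42.7 -43.2  20.6] phi -133.2 z [-0.    -0.001 -1.   ] q7 -1.16 q [ 0.82  1.19 -1.22  2.33  2.08  1.18 -1.16] F [-3.1 -0.2  4.2] op 0.012 20.00068257562816
[-0.34593501  0.70336567  0.13138755]
```

```bash
cat >> plan.py <<'E'
def mz():
    s=get_state();print('moment tool',(R.from_quat(s['eef_rot']).inv().apply(s['moment'])).round(3),'op %.2f mm'%(s['opening']*88.1))
E
python3 -c "
from plan import *
mz()"; python3 -m jog '[[[0,0,0,0,0,0.05],[0,0,0,0,0,0]]]'>/dev/null; python3 -c "
from plan import *
st();mz()"
```

```text
moment tool [ 0.691  0.145 -0.365] op 12.05 mm
t22.60 flange mm [-42.7 -43.2  20.6] phi -130.4 z [ 0.    -0.002 -1.   ] q7 -1.21 q [ 0.82  1.19 -1.23  2.33  2.08  1.19 -1.21] F [-2.9 -0.6  5.7] op 0.013 20.00080045312643
moment tool [ 0.707  0.05  -0.556] op 12.61 mm
```

```bash
python3 -m jog '[[[0,0,0,0,0,0],[0,0,0,0,0,0],[0,0,-0.025,0,0,0],[0,0,-0.028,0,0,0]]]' 0.026 >/dev/null; python3 -c "
from plan import *
st();rows(F(42.4,42.4,74),-180,6)"
```

```text
t23.10 flange mm [-42.8 -42.5  73.3] phi -130.2 z [-0.001 -0.    -1.   ] q7 -1.23 q [ 0.84  1.09 -1.29  2.39  1.98  1.16 -1.23] F [-0.   0.5  0.8] op 0.026 0.0
[[[0.0016,0.0200,-0.0001,-0.0001,-0.0002,-0.1449],
[-0.0013,0.0200,-0.0001,-0.0001,-0.0002,-0.1449],
[-0.0041,0.0196,-0.0001,-0.0001,-0.0002,-0.1449],
[-0.0069,0.0188,-0.0001,-0.0001,-0.0002,-0.1449],
[-0.0096,0.0176,-0.0001,-0.0001,-0.0002,-0.1449],
[-0.0120,0.0161,-0.0001,-0.0001,-0.0002,-0.1449]]]
```

```bash
python3 -m jog '[[[0.0016,0.02,0,0,0,-0.145],[-0.0013,0.02,0,0,0,-0.145],[-0.0041,0.0196,0,0,0,-0.145],[-0.0069,0.0188,0,0,0,-0.145],[-0.0096,0.0176,0,0,0,-0.145],[-0.012,0.016,0,0,0,-0.145],[0,0,0,0,0,0],[0,0,0,0,0,0]]]'>/dev/null; python3 -c "
from plan import *
st();rows(F(42.4,42.4,20),-180,1)"
```

```text
t24.10 flange mm [41.6 41.4 72.8] phi -180.0 z [-0.002 -0.001 -1.   ] q7 -0.29 q [ 0.62  0.93 -1.13  2.15  1.81  0.97 -0.29] F [-0.4 -0.3  0.2] op 0.026 0.0
[[[-0.0008,0.0011,0.0528,-0.0014,-0.0015,-0.0005]]]
```

```bash
python3 -m jog '[[[-0.0008,0.001,0.02,-0.0014,-0.0015,0],[0,0,0.02,0,0,0],[0,0,0.013,0,0,0],[0,0,0,0,0,0]]]'>/dev/null; python3 -c "
from plan import *
st()"; python3 -m jog '[[[0,0,0,0,0,0],[0,0,0,0,0,0],[0,0,0,0,0,0]]]' 0.008 20; python3 -m jog '[[[0,0,0,0,0,0.131],[0,0,0,0,0,0.131],[0,0,0,0,0,0.131],[0,0,0,0,0,0.131],[0,0,0,0,0,0.131],[0,0,0,0,0,0.131],[0,0,0,0,0,0.03],[0,0,0,0,0,0.03],[0,0,0,0,0,0]]]'; python3 -c "
from plan import *
st();mz()"
```

```text
t24.60 flange mm [42.3 42.5 19.2] phi 180.0 z [-0.001  0.    -1.   ] q7 -0.30 q [ 0.6   1.03 -1.09  2.09  1.9   0.98 -0.3 ] F [ 0.1  0.  -0.4] op 0.026 0.0
clock: 24.98
tool_pos: [0.6365, -0.0832, 0.1268]
eef_rot: [0.113, 0.959, -0.031, 0.258]
contact_force: [-3.8, -2.0, 3.6]
opening: 0.133
finger_force: 20.0
clock: 26.1
tool_pos: [0.6356, -0.0846, 0.1265]
eef_rot: [0.497, 0.828, 0.076, 0.248]
contact_force: [-6.2, -4.7, 6.9]
opening: 0.136
finger_force: 20.0
t26.10 flange mm [43.  40.9 20.5] phi -131.7 z [ 0.001 -0.004 -1.   ] q7 -1.07 q [ 0.66  1.12 -1.24  2.09  1.89  1.13 -1.07] F [-6.2 -4.7  6.9] op 0.012 20.001018326729536
moment tool [ 1.444 -0.464 -0.497] op 11.99 mm
```

```bash
python3 -m jog '[[[0,0,0,0,0,0.04],[0,0,0,0,0,0]]]'>/dev/null; python3 -c "
from plan import *
st();mz()"; python3 -m jog '[[[0,0,0,0,0,0],[0,0,0,0,0,0],[0,0,-0.025,0,0,0],[0,0,-0.028,0,0,0]]]' 0.026 >/dev/null; python3 -c "
from plan import *
st();rows(F(42.4,-42.4,74),-200,7);print();rows(F(42.4,-42.4,74),-270,7,F(42.4,-42.4,74),Rt(-200))"
```

```text
t26.35 flange mm [42.9 41.1 20.5] phi -129.4 z [ 0.001 -0.004 -1.   ] q7 -1.11 q [ 0.66  1.12 -1.24  2.09  1.89  1.14 -1.11] F [-6.3 -4.6  4.9] op 0.013 20.46743773156777
moment tool [ 1.458 -0.428 -0.459] op 12.50 mm
t26.85 flange mm [43.2 43.8 73.4] phi -129.3 z [ 0.001  0.002 -1.   ] q7 -1.11 q [ 0.68  1.03 -1.3   2.14  1.79  1.13 -1.11] F [0.6 0.8 1. ] op 0.026 0.0
[[[-0.0095,-0.0079,-0.0001,0.0003,-0.0000,-0.1763],
[-0.0079,-0.0094,-0.0001,0.0003,-0.0000,-0.1763],
[-0.0062,-0.0107,-0.0001,0.0003,-0.0000,-0.1763],
[-0.0042,-0.0116,-0.0001,0.0003,-0.0000,-0.1763],
[-0.0021,-0.0121,-0.0001,0.0003,-0.0000,-0.1763],
[0.0001,-0.0123,-0.0001,0.0003,-0.0000,-0.1763],
[0.0022,-0.0121,-0.0001,0.0003,-0.0000,-0.1763]]]

[[[0.0000,0.0000,0.0000,-0.0000,-0.0000,-0.1745],
[0.0000,0.0000,0.0000,-0.0000,-0.0000,-0.1745],
[0.0000,0.0000,0.0000,-0.0000,-0.0000,-0.1745],
[0.0000,0.0000,0.0000,-0.0000,-0.0000,-0.1745],
[0.0000,0.0000,0.0000,-0.0000,-0.0000,-0.1745],
[0.0000,0.0000,0.0000,-0.0000,-0.0000,-0.1745],
[0.0000,0.0000,0.0000,-0.0000,-0.0000,-0.1745]]]
```

Opening widened against the stop: FL tight. Next FR.

```bash
python3 -m jog '[[[-0.0095,-0.0079,0,0.0003,0,-0.176],[-0.0079,-0.0094,0,0.0003,0,-0.176],[-0.0062,-0.0107,0,0.0003,0,-0.176],[-0.0042,-0.0116,0,0.0003,0,-0.176],[-0.0021,-0.012,0,0.0003,0,-0.176],[0,-0.0123,0,0.0003,0,-0.176],[0.0022,-0.012,0,0.0003,0,-0.176]]]' >/dev/null;  python3 -m jog '[[[0,0,0,0,0,-0.1745],[0,0,0,0,0,-0.1745],[0,0,0,0,0,-0.1745],[0,0,0,0,0,-0.1745],[0,0,0,0,0,-0.1745],[0,0,0,0,0,-0.1745],[0,0,0,0,0,-0.1745],[0,0,0,0,0,0],[0,0,0,0,0,0]]]'>/dev/null; python3 -c "
from plan import *
st();rows(F(42.4,-42.4,20),-270,1)"
```

```text
t28.85 flange mm [ 42.8 -42.4  73. ] phi 90.3 z [ 0.001 -0.    -1.   ] q7 1.27 q [ 0.69  0.81 -0.86  2.17  1.92  0.65  1.27] F [-0.3  1.1 -0.4] op 0.026 0.0
[[[-0.0000,0.0004,0.0530,-0.0008,-0.0003,-0.0044]]]
```

```bash
python3 -m jog '[[[0,0.0004,0.02,-0.0008,0,-0.0044],[0,0,0.02,0,0,0],[0,0,0.013,0,0,0],[0,0,0,0,0,0]]]'>/dev/null; python3 -c "
from plan import *
st()"; python3 -m jog '[[[0,0,0,0,0,0],[0,0,0,0,0,0],[0,0,0,0,0,0]]]' 0.008 20; python3 -m jog '[[[0,0,0,0,0,0.131],[0,0,0,0,0,0.131],[0,0,0,0,0,0.131],[0,0,0,0,0,0.131],[0,0,0,0,0,0.131],[0,0,0,0,0,0.131],[0,0,0,0,0,0.03],[0,0,0,0,0,0.03],[0,0,0,0,0,0]]]'; python3 -c "
from plan import *
st();mz()"
```

```text
t29.35 flange mm [ 41.7 -42.9  19.3] phi 89.9 z [-0.001 -0.001 -1.   ] q7 1.25 q [ 0.67  0.92 -0.84  2.11  2.01  0.7   1.25] F [-0.9 -0.7 -0.2] op 0.026 0.0
clock: 29.72
tool_pos: [0.6147, -0.1656, 0.1257]
eef_rot: [-0.599, 0.758, -0.203, 0.159]
contact_force: [-3.6, 1.2, 1.1]
opening: 0.133
finger_force: 20.0
clock: 30.85
tool_pos: [0.6146, -0.1654, 0.1256]
eef_rot: [-0.236, 0.937, -0.12, 0.229]
contact_force: [-4.7, 1.8, 1.5]
opening: 0.139
finger_force: 20.0
t30.85 flange mm [ 41.3 -42.5  20.5] phi 138.2 z [-0.001 -0.    -1.   ] q7 0.53 q [ 0.76  1.01 -1.05  2.11  1.94  0.87  0.53] F [-4.7  1.8  1.5] op 0.012 20.000530472025275
moment tool [-0.915  0.912 -0.445] op 12.25 mm
```

```bash
python3 -m jog '[[[0,0,0,0,0,0.04],[0,0,0,0,0,0]]]'>/dev/null; python3 -c "
from plan import *
st();mz()"; python3 -m jog '[[[0,0,0,0,0,0],[0,0,0,0,0,0],[0,0,-0.025,0,0,0],[0,0,-0.028,0,0,0]]]' 0.026 >/dev/null; python3 -c "
from plan import *
st();rows(F(-42.4,42.4,74),-270,6)"
```

```text
t31.10 flange mm [ 41.4 -42.4  20.5] phi 140.5 z [-0.001  0.    -1.   ] q7 0.50 q [ 0.77  1.01 -1.06  2.11  1.94  0.87  0.5 ] F [-6.   2.   2.3] op 0.013 20.43546219851123
moment tool [-0.953  0.852 -0.354] op 12.83 mm
t31.60 flange mm [ 42.8 -43.   73.3] phi 140.7 z [ 0.    -0.001 -1.   ] q7 0.51 q [ 0.8   0.91 -1.1   2.16  1.85  0.84  0.51] F [0.4 0.1 0.1] op 0.026 0.0
[[[0.0020,0.0200,-0.0001,-0.0001,-0.0002,-0.1474],
[-0.0010,0.0201,-0.0001,-0.0001,-0.0002,-0.1474],
[-0.0039,0.0197,-0.0001,-0.0001,-0.0002,-0.1474],
[-0.0068,0.0189,-0.0001,-0.0001,-0.0002,-0.1474],
[-0.0095,0.0177,-0.0001,-0.0001,-0.0002,-0.1474],
[-0.0120,0.0161,-0.0001,-0.0001,-0.0002,-0.1474]]]
```

```bash
python3 -m jog '[[[0.002,0.02,0,0,0,-0.1475],[-0.001,0.02,0,0,0,-0.1475],[-0.0039,0.0197,0,0,0,-0.1475],[-0.0068,0.0189,0,0,0,-0.1475],[-0.0095,0.0177,0,0,0,-0.1475],[-0.012,0.016,0,0,0,-0.1475],[0,0,0,0,0,0],[0,0,0,0,0,0]]]'>/dev/null; python3 -c "
from plan import *
st();rows(F(-42.4,42.4,20),-270,1)"
```

```text
t32.60 flange mm [-41.8  41.8  72.8] phi 90.1 z [ 0.001 -0.002 -1.   ] q7 0.88 q [ 0.5   0.93 -0.98  2.38  2.05  0.99  0.88] F [-0.7  0.1  0.5] op 0.026 0.0
[[[-0.0007,0.0006,0.0528,-0.0010,-0.0019,-0.0017]]]
```

```bash
python3 -m jog '[[[-0.0007,0.0006,0.02,-0.001,-0.0019,-0.0017],[0,0,0.02,0,0,0],[0,0,0.013,0,0,0],[0,0,0,0,0,0]]]'>/dev/null; python3 -c "
from plan import *
st()"; python3 -m jog '[[[0,0,0,0,0,0],[0,0,0,0,0,0],[0,0,0,0,0,0]]]' 0.008 20; python3 -m jog '[[[0,0,0,0,0,0.131],[0,0,0,0,0,0.131],[0,0,0,0,0,0.131],[0,0,0,0,0,0.131],[0,0,0,0,0,0.131],[0,0,0,0,0,0.131],[0,0,0,0,0,0.03],[0,0,0,0,0,0.03],[0,0,0,0,0,0]]]'; python3 -c "
from plan import *
st();mz()";python3 -m jog '[[[0,0,0,0,0,0.04],[0,0,0,0,0,0]]]'>/dev/null; python3 -c "
from plan import *
st();mz()"
```

```text
t33.10 flange mm [-43.4  42.2  19.3] phi 90.0 z [-0.002 -0.    -1.   ] q7 0.89 q [ 0.5   1.04 -0.93  2.32  2.13  1.02  0.89] F [ 0.3 -0.7 -0.3] op 0.026 0.0
clock: 33.48
tool_pos: [0.5633, -0.065, 0.0832]
eef_rot: [-0.6, 0.757, -0.203, 0.16]
contact_force: [-2.4, 0.4, 2.9]
opening: 0.133
finger_force: 20.0
clock: 34.6
tool_pos: [0.5636, -0.0652, 0.0834]
eef_rot: [-0.236, 0.937, -0.12, 0.23]
contact_force: [-2.9, -0.9, 5.5]
opening: 0.141
finger_force: 20.0
t34.60 flange mm [-43.   43.   20.5] phi 138.2 z [ 0.     0.001 -1.   ] q7 0.18 q [ 0.58  1.14 -1.14  2.32  2.06  1.19  0.18] F [-2.9 -0.9  5.5] op 0.012 20.000780001282692
moment tool [-0.09   0.467 -0.403] op 12.42 mm
t34.85 flange mm [-43.   43.2  20.4] phi 140.6 z [ 0.     0.001 -1.   ] q7 0.15 q [ 0.59  1.15 -1.15  2.32  2.05  1.2   0.15] F [-2.8 -0.   6.7] op 0.013 20.488092320447322
moment tool [-0.042  0.365 -0.352] op 12.54 mm
```

```bash
python3 -m jog '[[[0,0,0,0,0,0],[0,0,0,0,0,0],[0,0,-0.025,0,0,0],[0,0,-0.03,0,0,0],[0,0,-0.05,0,0,0],[0,0,-0.05,0,0,0],[0,0.05,0,0,0,0],[0,0.05,0,0,0,0],[0,0,0,0,0,0],[0,0,0,0,0,0]]]' 0.026 >/dev/null; python3 - <<'E'
from plan import *
from plant import snapshot
st()
a=snapshot('top')['frame'][125:260,230:440,::-1];b=snapshot('side')['frame'][105:270,195:350,::-1]
cv2.imwrite('pics/c4.png',np.hstack([cv2.resize(a,(440,400),interpolation=2),cv2.resize(b,(360,400),interpolation=2)]))
E
```

```text
t36.10 flange mm [-106.9  120.1  175. ] phi 140.5 z [-0.002  0.001 -1.   ] q7 -0.24 q [ 0.29  0.88 -1.32  2.55  1.71  1.27 -0.24] F [-0.5 -0.2  0.4] op 0.026 0.0
```

View pics/c4.png

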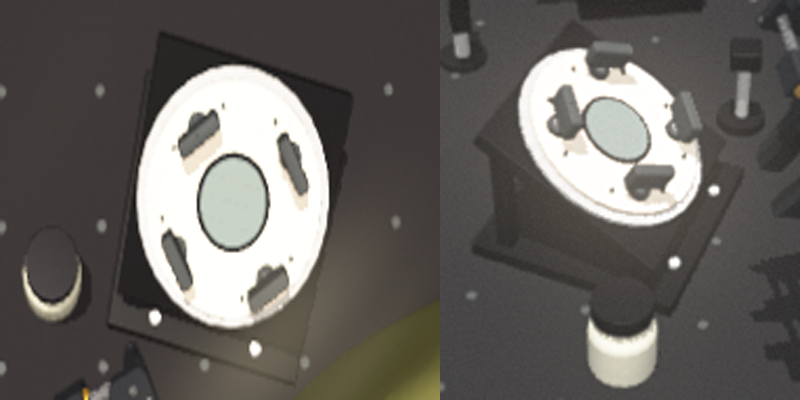

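All four wings lie square to their spokes, with their ends at the pins (top crop (200,133), (293,165), (177,261), (268,288)). The jar and post are where they were, so I'm handing in.

```bash
python3 -c "
from plant import *
print(finish_job())"
```

```text
the job is handed in; nothing more can be done
None
```

All four wing screws were turned to their stops in two crisscross passes (near right, far left, far right, near left). The final pictures show the wings square to the spokes and the jar and post unmoved, and the job was handed in at about 36 s.

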